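# Open the charging box with the unmarked catch

### The job

I need to get at the packs in the charging box, but its catch is hidden and unmarked: with the slide left where it is, first lift the lid by its tab to feel whether it is caught. If it is caught, push the slide to the other end of its track to free it. Then swing the lid about half open (some 45 degrees) and finish while still holding it there, since it falls shut if let go, and leave the other things on the bench where they are.

Things in the scene. Friction and masses are not known exactly. Their poses are not given: they have to be found in the camera images.
- case: Fixed black charging box, 220 x 300 mm, 100 mm high. Origin: centre of its underside; x from its front (robot side) to its back, y to its left, z up. Its left 200 mm (y -50 to +150) is the battery bay under the aluminium lid; its right 100 mm is a closed deck, top 100 mm up, with the slide and, behind, a small pot.
- lid (a joint): Opening angle of the lid in rad: 0 shut, 1.7 fully open; its near edge swings up and back. It falls shut unless held; holding it by the tab takes 1.5 to 3.5 N. A hidden latch plate may have caught it: then it lifts only by its play, about 0.035 rad (9 mm at the tab), and stops hard. Nothing seen from outside tells whether it is caught.
- hinge (a point): Point on the lid's hinge line, mid-lid: 110 mm behind the box's origin, 50 mm left of it, 104 mm up. The hinge runs along the box's y axis. The lid is a plate 219 mm (from hinge to front edge) x 198 mm, 8 mm thick, underside 100 mm up when shut, mass 0.35 to 0.65 kg.
- tab (a point): Grip point on the lid's steel pull tab, which sticks out 45 mm towards the robot from the middle of the lid's front edge: 18 mm wide (along the box's y), 8 mm thick, in the lid's plane, free below down to the bench. The point is mid-width, mid-thickness, 33 mm out from the lid's edge, 252 mm from the hinge line; it moves with the lid.
- slide (a joint): Travel of the catch slide in m: 0 at its track's end next to the lid, where it starts; 0.022 against the stop at the other end, away from the lid (box's -y). It needs 2 to 3 N and stays where left. Its full travel moves the hidden latch plate from caught to free or, on a box set the other way, from free to caught; how this one is set is not marked.
- slide_knob (a point): Grip point of the slide's upright steel knob on the deck: 16 mm along the box's x, 14 mm along its y, its top 35 mm above the deck. The point is on its middle, 24 mm above the deck top; it moves with the slide.
- wheel_a: Bystander: rubber wheel lying flat, 64 mm across, 26 mm high, left of the box; origin at the centre of its underside. Leave it.
- wheel_b: Bystander: an equal wheel lying on top of the first. Leave it.
- battery: Bystander: grey and blue battery pack, 96 x 46 x 25 mm, lying in front of the box's left corner; origin at the centre of its underside. Leave it.
- pot: Bystander: small amber pot with a white cap, 42 mm across, 34 mm high, standing at the back of the deck; origin at the centre of its underside. Leave it.
- driver: Bystander: screwdriver lying on the bench at the right. Leave it.
- motor: Bystander: upright electric motor, 36 mm across, 64 mm high with its shaft, at the right. Leave it.
- bottle: Bystander: white bottle, 44 mm across, 120 mm high, at the left. Leave it.

How it is judged:
On the way, in this order (a step that is already met when the one before it is completed fails the run):
1. the lid has been lifted through its play (over 0.02 rad), with the slide still at its starting end (value of joint lid above 0.02 rad and value of joint slide below 0.004 m), for 0.05 s.
2. the lid is up past the catch (over 0.3 rad) (value of joint lid above 0.3 rad), for 0.1 s.
At the end, for the whole second after the job is handed in: the lid stands still between 0.58 and 1.0 rad open (33 to 57 degrees), the fingers holding it with over 1 N, and every bystander is within 30 mm of where it was, so that nothing else carries the lid (value of joint lid between 0.58 and 1 rad and velocity of joint lid between -0.08 and 0.08 rad/s and contact force between the fingers and lid above 1 N and distance of each of wheel_a, wheel_b, battery, pot, driver, motor, bottle from where it was at the start of the episode below 0.03 m); the arm keeps its last pose, push and grip.
It fails at once if a bystander is moved by over 30 mm (distance of any of wheel_a, wheel_b, battery, pot, driver, motor, bottle from where it was at the start of the episode above 0.03 m).
It also fails if it takes over 58 s, if anything falls off the work surface, if the arm or the gripper's body presses on something with over 40 N, if the wrist force passes 120 N, or if a joint passes its speed limit or range.

### The arm

A 7-joint arm with a two-finger parallel gripper is mounted at the origin on the work surface. World frame = base frame: x ahead of the robot, y to its left, z up, the work surface at z = 0. Lengths are in m, angles in rad, forces in N, time in s.
With the tool pointing down it reaches from about 0.425 to 0.825 m from the base axis. Payload 3.6 kg.
Tool frame: the origin (TCP) lies where the fingers leave the gripper's body, on its centre line; the fingertips stand 73 mm ahead of it and the grasp point (between the pads) lies 54 mm ahead of it; z points along the fingers, y is the line along which they close (so a half turn about z gives the same grasp; the last joint's range is limited). The gripper opens to 85 mm and grips with 20 to 120 N. Pads are 22 mm wide; open, the fingers measure 114 mm over their backs; the gripper's body (76 mm by 85 mm) begins 54 mm behind the grasp point. The pads swing forward as they close: fully open they stand 13 mm farther back than shut.
Start: joints at [1.254, 0.615, -0.013, 1.423, 0.008, 1.103, -0.04], TCP at [0.186, -0.623, 0.304] pointing down, gripper open.
Joint ranges: [-3.12, 3.12], [-0.3, 2.06], [-1.34, 1.32], [0.26, 2.42], [-1.36, 4.5], [0.01, 1.98], [-2.84, 2.84]. Speed limits (rad/s): [2.79, 2.79, 3.14, 3.14, 3.14, 3.14, 3.14].

### API

Orientations are given as a unit quaternion [x, y, z, w].
In Python, from station import arm, snapshot, camera_info, ticket gives the robot as it stands. Calls block until the motion is done:
- arm.movep(position, orientation): joint-space move of the TCP to a pose.
- arm.line_to(position, velocity=0.15, ori=None): straight line of the TCP; ori=None keeps the orientation; velocity is the mean speed in m/s.
- arm.move_j(angles): joint-space move.
- arm.move_gripper(opening, effort=None): opening from 0.0 (shut) to 1.0 (fully open); effort is the grip in N (None keeps the last); returns when the fingers have stopped.
- arm.pause(seconds).
- arm.ik(position, orientation): joint angles nearest the present ones, or None.
- snapshot(name): name is "side" or "top" or "wrist"; returns the picture (400x640x3 uint8, blue, green, red); there is no depth.
- camera_info(name): a dict with "fx", "fy", "cx", "cy" (pixels), "dist_coeffs" ([k1, k2, p1, p2, k3] as OpenCV has them; the pictures are not rectified), "R" (3x3) and "t" (3): a world point X has camera coordinates R X + t; the wrist camera has in their place "T_tool_cam" (4x4, takes a point from camera to tool coordinates, whose origin is the TCP and whose axes are the flange's). Camera axes: x right, y down, z forward; pixel columns grow to the right and rows downward; lengths in m; the calibration is good to about 2 mm. A picture is of the moment at which its call begins: read the wrist's pose just before it. camera_info takes no time and is no camera call.
A pose or a line that the arm cannot do raises arm.MotionError and nothing moves.
- ticket.finish_job(): hands the job in; it is judged then, once.
Readings, each from a call of its own:
- arm.read_time(): time.
- arm.read_joint_positions(): joint angles.
- arm.read_dq(): joint speeds.
- arm.read_effort(): joint torques, N m.
- arm.read_tool_pos(): TCP position.
- arm.read_eef_rot(): TCP orientation.
- arm.read_ft_force(): force on the tool from outside, world axes, zero at the start.
- arm.read_wrist_torque(): the same for the moment, N m.
- arm.read_opening(): opening from 0.0 (shut) to 1.0 (fully open).
- arm.read_finger_force(): force on a finger pad.
Only numpy, scipy, OpenCV 4.12 (cv2) and the standard library are available. Lean on these libraries where they do the work, as an engineer would, in place of code of your own. Each camera call takes 0.05 s, during which the arm holds its last target. There are 200 camera calls.

## Working session

There is one attempt and no reset: what is moved stays moved. The work goes in short steps, each a Python script; the robot and the scene stay as the last script left them, time stands still between calls to the robot, and variables do not carry over. Pictures are saved under pics/ and viewed, at most 10 in all, crops included, and the job is handed in when it is done.

```bash
mkdir -p pics; ls; python3 - <<'E'
from station import arm,snapshot,camera_info
import cv2
for n in("side","top"):
    cv2.imwrite(f"pics/{n}0.png",snapshot(n)); print(n,camera_info(n))
print(camera_info("wrist")); print(arm.read_eef_rot(),arm.read_time(),arm.read_ft_force())
E
```

```text
pics
side {'fx': 388.89534647603307, 'fy': 388.89534647603307, 'cx': 317.13523504011596, 'cy': 201.29850856122496, 'dist_coeffs': array([0.0285901, 0.       , 0.       , 0.       , 0.       ]), 'R': array([[ 0.98009515, -0.19801535, -0.01426216],
       [-0.15632061, -0.72544495, -0.67029358],
       [ 0.12238201,  0.65918096, -0.74195896]]), 't': array([-0.54108099,  0.17138045,  1.12789444])}
top {'fx': 426.6697188287012, 'fy': 426.6697188287012, 'cx': 325.8872198214074, 'cy': 200.0346375250432, 'dist_coeffs': array([-0.02817516,  0.        ,  0.        ,  0.        ,  0.        ]), 'R': array([[-0.00137209, -0.9999974 , -0.00181864],
       [-0.98121552,  0.00169715, -0.1929073 ],
       [ 0.19290988,  0.00151979, -0.9812153 ]]), 't': array([0.01185915, 0.5833193 , 1.39360328])}
{'fx': 321.0602317086841, 'fy': 321.0602317086841, 'cx': 319.45418455479677, 'cy': 202.1844132009764, 'dist_coeffs': array([-0.04788599,  0.        ,  0.        ,  0.        ,  0.        ]), 'T_tool_cam': array([[-6.14994266e-04, -9.55428472e-01, -2.95222047e-01,
         7.63402623e-02],
       [ 9.99999770e-01, -5.03422537e-04, -4.53929173e-04,
        -2.87019623e-04],
       [ 2.85075424e-04, -2.95222259e-01,  9.55428562e-01,
        -6.95176477e-02],
       [ 0.00000000e+00,  0.00000000e+00,  0.00000000e+00,
         1.00000000e+00]])}
[ 9.89516491e-01  1.44415139e-01 -1.89284317e-04 -1.16040109e-03] 0.1 [ 0.90111604 -0.45518429  0.52709505]
```

View pics/top0.png

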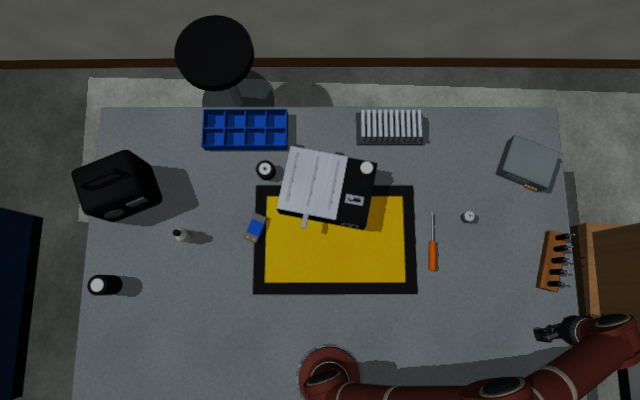

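View pics/side0.png

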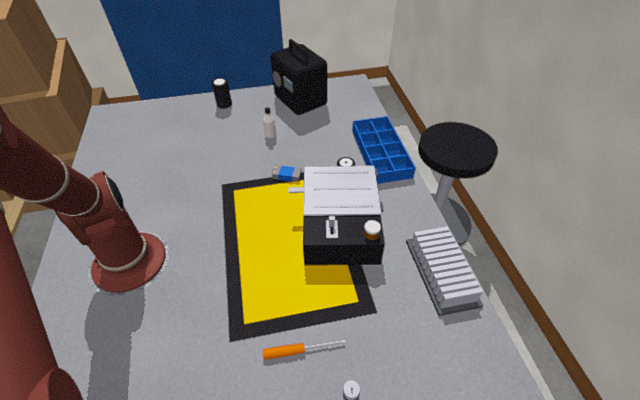

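The box is at about (330,185) in the top view, turned roughly -10°. The tab is at (304,221) and the knob at (355,199). I'll enlarge both views.

```bash
python3 - <<'E'
import cv2,numpy as np
a=cv2.imread("pics/top0.png")[135:245,240:390]; b=cv2.imread("pics/side0.png")[155:275,275:395]
cv2.imwrite("pics/tc.png",cv2.resize(a,None,fx=5.2,fy=5.2,interpolation=cv2.INTER_CUBIC))
cv2.imwrite("pics/sc.png",cv2.resize(b,None,fx=5,fy=5,interpolation=cv2.INTER_CUBIC))
E
```

```text
(no output)
```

View pics/tc.png

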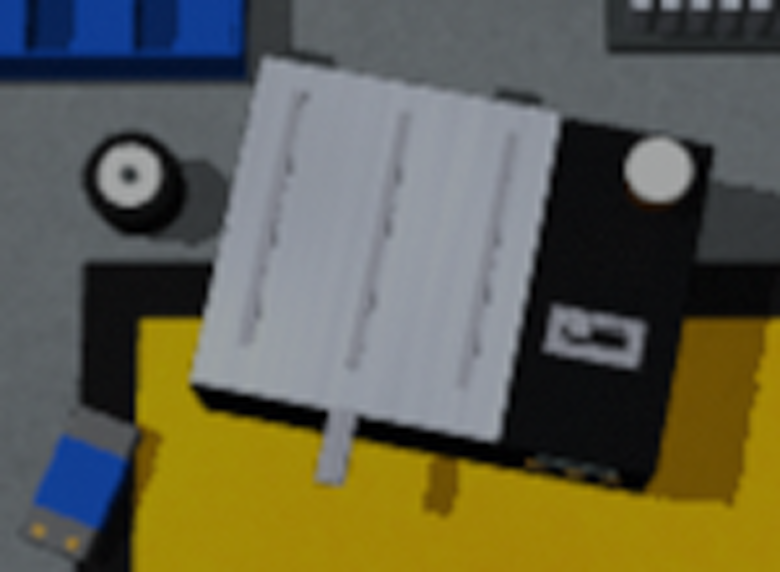

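View pics/sc.png

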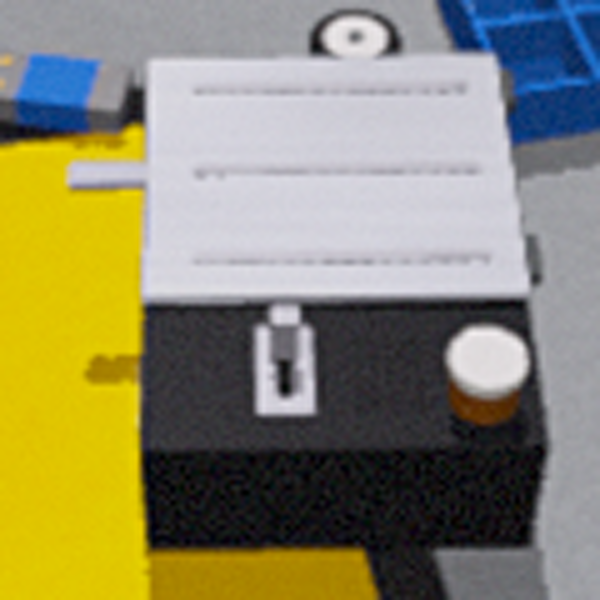

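```bash
cat > h.py <<'E'
import numpy as np,cv2
from scipy.optimize import least_squares
from scipy.spatial.transform import Rotation as R
from station import arm,snapshot,camera_info
def proj(n,P):
    c=camera_info(n); K=np.array([[c['fx'],0,c['cx']],[0,c['fy'],c['cy']],[0,0,1]])
    return cv2.projectPoints(np.float64(P).reshape(-1,1,3),cv2.Rodrigues(np.array(c['R']))[0],np.float64(c['t']),K,np.float64(c['dist_coeffs']))[0][:,0]
E
python3 - <<'E'
from h import *
L=[[.11,.149,.108],[.11,-.049,.108],[-.109,-.049,.108],[-.109,.149,.108],[-.154,.05,.108],[-.11,-.15,.1],[.11,-.15,.1]]
top=(np.array([[265,57],[560,115],[502,440],[192,384],[332,484],[645,490],[712,148]])+.5)/5.2-.5+[240,135]
side=(np.array([[500,54],[528,298],[143,300],[147,58],[68,176],[145,450],[545,448]])+.5)/5-.5+[275,155]
kt=(np.array([[578,322]])+.5)/5.2-.5+[240,135]; ks=(np.array([[285,314]])+.5)/5-.5+[275,155]
def W(p,P): return R.from_euler('z',p[2]).apply(P)+[p[0],p[1],0]
f=lambda p:np.r_[proj('top',W(p,L))-top,proj('side',W(p,L))-side].ravel()
s=least_squares(f,[.6,0,-.2]); p=s.x; print(p,np.degrees(p[2])); print(s.fun.reshape(-1,2).round(1))
g=lambda X:np.r_[proj('top',X)-kt,proj('side',X)-ks].ravel()
k=least_squares(g,[.6,0,.13]); print('knob top',k.x,k.fun, 'box',R.from_euler('z',-p[2]).apply(k.x-[p[0],p[1],0]))
print('tab',W(p,[[-.142,.05,.104]]))
E
```

```text
[ 0.623879    0.00530876 -0.19916893] -11.411539038648252
[[-0.  -0.3]
 [ 1.1 -0.3]
 [-0.4  0.7]
 [-0.2 -0.3]
 [-0.4 -0.2]
 [ 2.5 -2.2]
 [ 1.3 -0.3]
 [-1.  -0.3]
 [ 0.2 -1.2]
 [-0.7 -0.9]
 [ 0.1 -0.3]
 [ 0.1 -1.2]
 [-2.3  0.1]
 [ 0.7 -0.2]]
knob top [ 0.58013601 -0.06945298  0.13035796] [ 0.00049503  0.05158528  0.04147619 -0.01272506] box [-0.02808628 -0.08193856  0.13035796]
tab [[0.49457889 0.08241571 0.104     ]]
```

```bash
cat >> h.py <<'E'
B=np.array([.6239,.0053,-.1992]); Rb=R.from_euler('z',B[2])
def w(P): return Rb.apply(P)+[B[0],B[1],0]
def quat(t,yaw=0):   # tool tilted forward by t (approach sin t,0,-cos t in box frame); yaw about its own z
    x=np.array([np.cos(t),0,np.sin(t)]); z=np.array([np.sin(t),0,-np.cos(t)])
    return Rb*R.from_matrix(np.c_[x,np.cross(z,x),z])*R.from_euler('z',yaw)
def tcp(g,q,d=.054): return w(g)-d*q.apply([0,0,1])
def tabp(th,r=.252): return np.array([.11-r*np.cos(th),.05,.104+r*np.sin(th)])
def knob(s,h=.124): return np.array([-.028,-.080-s,h])
E
python3 - <<'E'
from h import *
for t0 in np.radians([10,20,30,40,50]):
    r=[]
    for th in (0,.2,.4,.6,.8):
        q=quat(t0-th); j=arm.ik(tcp(tabp(th),q),q.as_quat()); r.append(None if j is None else np.round(j,2).tolist())
    q=quat(t0); h=arm.ik(tcp(tabp(0)+[-.06,0,.06],q),q.as_quat())
    print(np.degrees(t0).round(),h is not None,*r,sep='\n ')
for yaw in(np.pi/2,-np.pi/2):
    q=quat(0,yaw); print(yaw,[arm.ik(tcp(knob(s,z),q),q.as_quat()) for s,z in((0,.124),(.022,.124),(0,.2))])
E
```

```text
10.0
 True
 [-0.36, 0.57, 0.16, 2.13, -0.04, 0.29, -1.96]
 [-0.14, 0.53, -0.09, 1.93, 0.06, 0.71, -2.03]
 [-0.05, 0.57, -0.16, 1.7, 0.0, 1.09, -1.96]
 [-0.05, 0.65, -0.11, 1.44, -0.07, 1.45, -1.9]
 [-0.06, 0.78, -0.02, 1.15, -0.15, 1.82, -1.85]
20.0
 True
 [-0.52, 0.57, 0.32, 2.26, -0.48, 0.02, -1.57]
 [-0.25, 0.48, 0.01, 2.06, 0.13, 0.48, -2.12]
 [-0.07, 0.5, -0.17, 1.82, 0.08, 0.88, -2.04]
 [-0.02, 0.57, -0.18, 1.56, 0.0, 1.25, -1.96]
 [-0.04, 0.69, -0.1, 1.27, -0.08, 1.62, -1.89]
30.0
 False
 [-0.22, 0.58, -0.2, 2.37, 2.15, 0.46, 2.04]
 [-0.49, 0.46, 0.28, 2.19, 0.09, 0.22, -2.11]
 [-0.12, 0.43, -0.15, 1.95, 0.19, 0.66, -2.16]
 [-0.01, 0.49, -0.23, 1.68, 0.09, 1.05, -2.03]
 [-0.01, 0.6, -0.18, 1.39, -0.0, 1.42, -1.94]
40.0
 False
 None
 [-0.6, 0.47, 0.35, 2.31, 2.17, 0.1, 2.04]
 [-0.25, 0.38, -0.03, 2.07, 0.35, 0.44, -2.34]
 [-0.03, 0.42, -0.24, 1.81, 0.19, 0.84, -2.13]
 [0.01, 0.52, -0.25, 1.52, 0.09, 1.21, -2.01]
50.0
 False
 None
 [-0.13, 0.51, -0.39, 2.41, 2.09, 0.65, 2.08]
 [-0.59, 0.38, 0.36, 2.21, 0.49, 0.17, -2.52]
 [-0.07, 0.37, -0.23, 1.94, 0.35, 0.63, -2.3]
 [0.02, 0.44, -0.28, 1.65, 0.18, 1.0, -2.1]
1.5707963267948966 [array([ 0.69381389,  0.95020694, -1.15181236,  1.73705753,  0.96142261,
        1.13443188,  2.17450906]), array([-0.17612794,  0.70485606,  0.47858974,  1.77078568, -0.44094106,
        0.77419617, -2.81514354]), array([ 0.69976113,  0.82634289, -1.15019392,  1.66429401,  0.80420088,
        1.20012348,  2.29507342])]
-1.5707963267948966 [array([ 0.29249422,  0.68327631, -0.34524475,  1.74968126,  0.31422899,
        0.76325201, -0.4093645 ]), array([ 0.33131822,  0.68173576, -0.34680447,  1.75376732,  0.31572439,
        0.76119109, -0.37370656]), array([ 0.32899404,  0.59255515, -0.40159902,  1.67576603,  0.27589294,
        0.92962726, -0.37665688])]
```

```bash
python3 - <<'E'
from h import *
q=quat(np.radians(10))
arm.movep([.40,-.25,.33],quat(0).as_quat())
arm.movep(tcp(tabp(0)+[0,0,.10],q),q.as_quat())
print(arm.read_time(),arm.read_joint_positions().round(2) if hasattr(arm.read_joint_positions(),'round') else arm.read_joint_positions())
p=np.array(arm.read_tool_pos());o=R.from_quat(arm.read_eef_rot())
im=snapshot("wrist"); c=camera_info("wrist"); T=c['T_tool_cam']
K=np.array([[c['fx'],0,c['cx']],[0,c['fy'],c['cy']],[0,0,1]])
def pw(P):
    X=o.inv().apply(np.array(P)-p); X=(X-T[:3,3])@T[:3,:3]
    return cv2.projectPoints(X.reshape(-1,1,3),np.zeros(3),np.zeros(3),K,np.float64(c['dist_coeffs']))[0][:,0]
pts=pw(w([[-.142,.05,.108],[-.154,.041,.108],[-.154,.059,.108],[-.109,.149,.108],[-.109,-.049,.108],[-.028,-.08,.135]]));print(pts.round(),arm.read_ft_force())
for u in pts: cv2.drawMarker(im,tuple(int(round(v)) for v in u),(0,0,255),cv2.MARKER_CROSS,9,1)
cv2.imwrite("pics/w1.png",im)
E
```

```text
3.0083 [-0.18  0.39 -0.1   2.03  0.21  0.58 -2.21]
[[318. 236.]
 [330. 252.]
 [306. 252.]
 [182. 192.]
 [454. 191.]
 [525.  66.]] [-0.34629521  0.3722125   0.71900552]
```

View pics/w1.png

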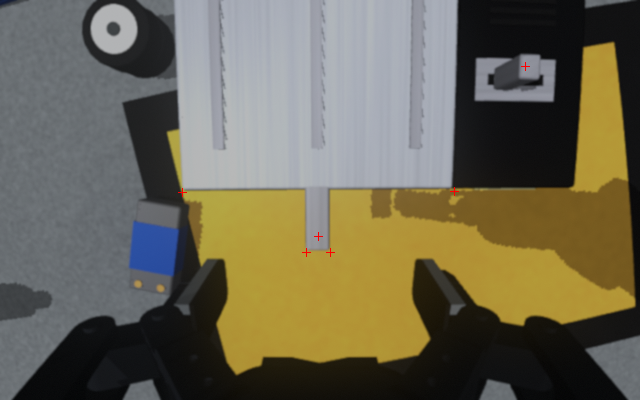

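The fit agrees with the close view: the marks land on the tab end and knob, with about 2 mm to correct in box x. Next I'll grip the tab and feel whether the lid is caught.

```bash
sed -i 's/^B=.*/B=np.array([.6256,.0050,-.1992]); Rb=R.from_euler("z",B[2])/' h.py; python3 - <<'E'
from h import *
t0=np.radians(10);q=quat(t0)
arm.move_gripper(.5,40)
arm.line_to(tcp(tabp(0),q),velocity=.1,ori=q.as_quat())
arm.move_gripper(0.,40)
print(arm.read_time(),arm.read_opening(),arm.read_finger_force(),arm.read_ft_force())
f0=np.array(arm.read_ft_force())
for th in (.01,.02,.028,.034,.040,.046,.052,.06,.07):
    qq=quat(t0-th); arm.line_to(tcp(tabp(th),qq),velocity=.03,ori=qq.as_quat()); arm.pause(.1)
    f=np.array(arm.read_ft_force())-f0; print(th,f.round(1),(np.array(arm.read_tool_pos())[2]).round(4))
    if abs(f[2])>15: break
print(arm.read_time())
E
```

```text
5.0417 0.2004160889274363 39.108885526657104 [-1.19025611 -0.64215226  5.37809045]
0.01 [ 2.7  0.6 -7.6] 0.1596
0.02 [ 2.5 -0.1 -8.2] 0.1624
0.028 [ 4.7 -0.  -7.7] 0.1646
0.034 [ 4.2 -0.1 -8.2] 0.1661
0.04 [  6.1  -0.5 -11.3] 0.1674
0.046 [  7.2  -0.6 -16.2] 0.1686
7.1417
```

Net pull jumps past 0.035 rad, so the lid is caught. I'll lower it, release the tab and move the slide.

```bash
python3 - <<'E'
from h import *
t0=np.radians(10);q=quat(t0)
arm.line_to(tcp(tabp(.005),q),velocity=.03,ori=q.as_quat())
arm.move_gripper(.5)
arm.line_to(tcp(tabp(0)+[-.01,0,.12],q),velocity=.2,ori=q.as_quat())
k=quat(0,-np.pi/2); 
arm.movep(tcp(knob(0,.22),k),k.as_quat())
arm.line_to(tcp(knob(0,.128),k),velocity=.1,ori=k.as_quat())
arm.move_gripper(0.,40)
print(arm.read_time(),arm.read_opening(),arm.read_finger_force(),arm.read_ft_force())
f0=np.array(arm.read_ft_force())
for s in (.005,.010,.015,.019,.021,.023,.025,.027,.029):
    arm.line_to(tcp(knob(s,.128),k),velocity=.04); arm.pause(.05)
    f=np.array(arm.read_ft_force())-f0; print(s,Rb.inv().apply(f).round(1))
    if f[1]>18: break
print(arm.read_time()); cv2.imwrite("pics/s2.png",cv2.resize(snapshot("side")[130:290,240:440],None,fx=4,fy=3.75))
E
```

```text
11.7167 0.17939351615724228 40.132527351379395 [-4.43761635  0.28889548  5.43264168]
0.005 [-0.9  1.6  0.7]
0.01 [-0.8  1.2 -0.3]
0.015 [-0.6  1.7  0.6]
0.019 [-1.3  1.   0.6]
0.021 [-0.7  1.  -1.1]
0.023 [-0.9  2.1 -0.3]
0.025 [ 0.2  5.2 -0.5]
0.027 [-0.5  8.1 -2. ]
0.029 [ 0.1  9.9 -2.4]
14.4917
```

View pics/s2.png

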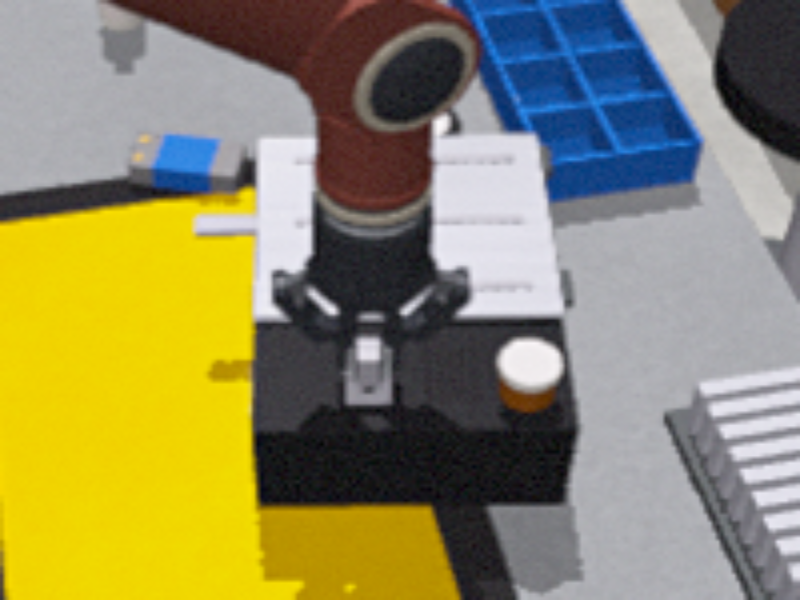

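The picture shows the knob at the outer end of its track (370,365), and the force ramps past 23 mm of travel, so the slide is on its stop. Now I'll go back to the tab and swing the lid.

```bash
python3 - <<'E'
from h import *
t0=np.radians(10);q=quat(t0);k=quat(0,-np.pi/2)
arm.move_gripper(.5)
arm.line_to(tcp(knob(.025,.22),k),velocity=.2)
arm.movep(tcp(tabp(0)+[0,0,.11],q),q.as_quat())
arm.line_to(tcp(tabp(0),q),velocity=.12,ori=q.as_quat())
arm.move_gripper(0.,40)
print(arm.read_time(),arm.read_opening(),arm.read_finger_force(),arm.read_ft_force())
for th in np.r_[.02,.04,.06,np.arange(.1,.79,.04)]:
    qq=quat(t0-th); arm.line_to(tcp(tabp(th),qq),velocity=.05,ori=qq.as_quat())
    f=np.array(arm.read_ft_force()); print(round(th,2),f.round(1))
    if np.linalg.norm(f)>30: print("stop");break
arm.pause(.5)
print(arm.read_time(),arm.read_finger_force(),arm.read_opening(),arm.read_ft_force()); cv2.imwrite("pics/s3.png",cv2.resize(snapshot("side")[100:260,240:440],None,fx=4,fy=3.75))
E
```

```text
18.5 0.20143892422137677 39.14856970310211 [-1.52271709 -0.26463427  4.97241238]
0.02 [ 1.8  0.2 -2.3]
0.04 [ 2.3 -0.2 -2.7]
0.06 [ 2.1 -1.4 -3. ]
0.1 [ 2.9 -0.3 -2.8]
0.14 [ 2.8 -1.3 -2.4]
0.18 [ 3.5 -0.3 -3.8]
0.22 [ 4.7  0.3 -3.4]
0.26 [ 5.  -0.8 -3.4]
0.3 [ 4.6 -1.  -3.7]
0.34 [ 4.5  0.2 -4. ]
0.38 [ 5.  -0.2 -4.9]
0.42 [ 6.  -0.1 -4.9]
0.46 [ 4.8 -0.8 -5.6]
0.5 [ 6.1 -1.  -5.6]
0.54 [ 6.2 -0.1 -5.5]
0.58 [ 5.4 -0.8 -6. ]
0.62 [ 5.7 -0.3 -6.5]
0.66 [ 5.8 -0.  -6.2]
0.7 [ 5.7  0.4 -7.6]
0.74 [ 6.   1.  -7.3]
0.78 [ 4.7  1.4 -7.8]
26.375 39.43168759346008 0.1995412696112137 [ 5.61930422  0.29435395 -7.67472284]
```

View pics/s3.png

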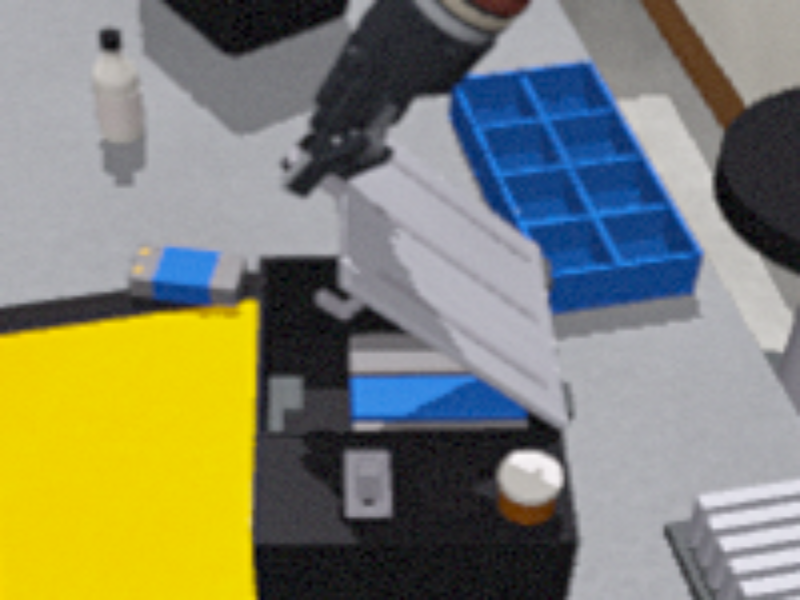

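The lid is held about 45° open by the tab with packs visible, and the battery, pot and bottle are undisturbed. I'm handing the job in.

```bash
python3 -c "
from station import ticket
print(ticket.finish_job())"
```

```text
the job is handed in; nothing more can be done
None
```

The lid was caught with the slide where it was, so I pushed the slide to its far stop, swung the lid to about 0.78 rad (45°), and handed the job in with the arm still holding it by the tab at about 39 N grip; no bystander in the last picture had visibly moved, though I did not re-check all of them, and the hand-in gave no verdict.

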